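# Clear the egg-tub lid and hold it ready over the tub

### The job

The enamel lid has been used as a scrap plate: pick the carrot end and the cabbage stump off it and put them in the steel scrap bowl while the lid still lies on the table. Then lift the lid by its handle, carry it over the jar and the bowls to the tub of eggs and finish holding it there, level, still, squarely lined up and about a finger's width (15 mm) above the rim without touching it, so that I can slip a sheet of paper in between; do not put it down or let go. Leave the tub, the jar, the stacked bowls and the mug where they stand.

Things in the scene. Friction and masses are not known exactly. Their poses are not given: they have to be found in the camera images.
- lid: White enamel lid with a blue edge, 180 (x) x 140 (y) mm, about 0.32 kg, flat on the table left or right of the jar and bowls. Plate top 13 mm above the origin; 10 mm skirt round the edge. Origin: centre of the underside, level with the skirt's lower edge. On its centre an upright wooden handle block, 60 mm long (x), 14 mm wide (y), 40 mm tall above the plate.
- lid_handle (a point): Centre of the top face of the lid's handle, 53 mm above the lid's origin. Same axes as the lid.
- tub: Open white enamel tub with blue rim, six brown eggs inside (below the rim), 168 (x) x 128 (y) mm outside, 3 mm walls, 75 mm high, 0.9 kg, loose, on the other side from the lid. Origin: centre of its underside; rim 75 mm above it. The lid's long side (x) goes along the tub's long side (x), either way round.
- carrot_end: Carrot end, a round stub 30 mm across, 38 mm tall, 30 g, standing on the lid beside the handle: 43 to 49 mm to the lid's +y side of its centre, up to 38 mm along x either way. Origin: centre of its underside. There is most room to grasp it with the fingers closing along the lid's x.
- carrot_mid (a point): Middle of the carrot end, 19 mm above its origin.
- cabbage_stump: Pale cabbage stump, a rounded block 28 (x) x 26 (y) x 36 (z) mm, 30 g, standing on the lid beside the handle: 43 to 49 mm to the lid's -y side, up to 38 mm along x either way, turned up to 0.25 rad against the lid. Origin: centre of its underside. Most room for fingers closing along the lid's x.
- stump_mid (a point): Middle of the cabbage stump, 18 mm above its origin.
- scrap_bowl: Round open steel bowl for the scraps, 150 mm across the rim, 65 mm high, standing on the table farther out than the stacked bowls. Origin: centre of its underside.
- scrap_bowl_in (a point): Centre of the scrap bowl's inner floor.
- vinegar_jar: Amber glass jar with a black cap, 64 mm across, 130 mm tall, standing midway between the lid's and the tub's sides, nearest the robot. Bystander. Origin: centre of its underside.
- bowl_stack: Three upturned nested rice bowls, white with blue rims, 110 mm across, 86 mm tall, standing midway between the lid's and the tub's sides, beyond the jar. Bystander. Origin: centre of its underside.
- tea_mug: White mug, 72 mm across, 85 mm tall, with a handle on its +y side, at the far left. Bystander. Origin: centre of its underside.
Mind the look-alikes: they are no part of the job. What is shaped like the lid but black or turquoise is not meant.

How it is judged:
By the outcome, as a careful person would: the job done as asked, in the order asked, and still so for the second after the job is handed in, while the arm keeps its last pose, push and grip.
It also fails if it takes over 67 s, if anything falls off the work surface, if the arm or the gripper's body presses on something with over 40 N, if the wrist force passes 120 N, or if a joint passes its speed limit or range.

### The arm

A 6-joint arm with a two-finger parallel gripper is mounted at the origin on the work surface. World frame = base frame: x ahead of the robot, y to its left, z up, the work surface at z = 0. Lengths are in mm, angles in rad, forces in N, time in s.
With the tool pointing down it reaches from about 300 to 825 mm from the base axis. Payload 5.4 kg.
Tool frame: the origin (TCP) lies at the very end of the fingers, on their centre line; the grasp point (between the pads) lies 19 mm behind it; z points along the fingers, y is the line along which they close (so a half turn about z gives the same grasp; the last joint's range is limited). The gripper opens to 92 mm and grips with 3 to 60 N. Pads are 20 mm wide; open, the fingers measure 128 mm over their backs; the gripper's body (75 mm by 189 mm) begins 69 mm behind the grasp point.
Start: joints at [1.128, 0.158, 1.597, -0, 1.386, -0.21], TCP at [132.665, 559.469, 214.601] pointing down, gripper open.
Joint ranges: [-2.91, 2.91], [-0.94, 2.29], [0.18, 2.7], [-1.29, 4.43], [0.17, 2.64], [-3, 3]. Speed limits (rad/s): [2.57, 2.57, 3.14, 3.14, 3.14, 3.14].

### API

Orientations are given as a unit quaternion [x, y, z, w].
In Python, from workcell import robot, viewer, ticket, look_for, outline_of gives the robot as it stands.
- The arm moves only by the tool play_rows, never from a script. Its argument "steps" is a list of rows, each an object of numbers: "tx", "ty", "tz": the shift along the tool's x, y, z in cm; "yaw": the turn about the tool's z in rad. In form: [{"tx": .., "ty": .., "tz": .., "yaw": ..}, ...]. A call has 1 to 10 rows; each row is the pose to reach, as a shift and turn from the pose commanded when the call began, along the tool's axes at that moment; what a row does not reach only later rows make up. A row lasts 1/8 s, in which the tool goes at most 62.5 mm and 10.7 degrees, less where a joint would pass 70% of its speed; a pose out of reach is approached as far as the arm can. A call with a gripper value outside its range is refused whole. "gripper" is the opening, from -1 (shut) to 1 (fully open), so that 0 is half open, set as the call begins (left out, the last holds). The fingers move at their own pace and stop on an object; "grip_force" is the grip in N (left out, the last holds). Time passes only in rows, so rows that repeat a pose let the fingers close. It gives the time, the measured TCP pose, the force, the opening and the grip force at its end, in the units of the state.
- robot.read_state(): the state, without advancing time (a new reading comes with each control period).
- viewer.get_image(name): name is "side" or "top"; returns a dict with "color" (384x512x3 uint8, red, green, blue), "vertical_fov" (degrees; the focal length in pixels is half the picture's height over the tangent of half this angle, whatever the lens; pixels are square), "cx", "cy" (the principal point, pixels), "k1" (the pictures are not rectified: a ray, as slopes to the right and down, at radius r is drawn at 1 + k1 r^2 times it, then the intrinsics apply), "T" (4x4, takes a point from camera to world coordinates). Camera axes: x right, y up, looking along -z (the intrinsics and any distortion apply to the point x, -y, -z); pixel columns grow to the right and rows downward; lengths in mm; the calibration is good to about 2 mm. A picture is of the moment at which its call begins. There is no depth.
- ticket.hand_in(): hands the job in; it is judged then, once.
Trained networks look in the newest picture that a camera, given by its name, has taken for a name from the list of things; names that differ only in an ending like _2 or _b are one class to them, and where a whole thing is asked for, a point or a joint stands for the part that bears it (a point fixed in the world has none). Each returns a list of dicts, best first, with "confidence" (0 to 1); they miss things now and then, are a little off and sometimes report something else, mostly with a low value. They report only what shows in the picture. A call takes as long as a camera call. They do not tell look-alikes from the thing itself.
- look_for(camera, query): "box" ([left, top, right, bottom] in pixels, round what is visible of it).
- outline_of(camera, query): "pixels" (384x512 bool, what is visible of it) and "box" ([left, top, right, bottom] in pixels, round what is visible of it).
The state is a dict: "t": time; "joint_positions": joint angles; "qvel": joint speeds; "effort": joint torques, N m; "position": TCP position; "tcp_rot": TCP orientation; "wrist_force": force on the tool from outside, world axes, zero at the start; "torque": the same for the moment, N m; "width": finger opening in mm; "finger_force": force on a finger pad.
Only numpy, scipy, OpenCV 4.12 (cv2) and the standard library are available. Lean on these libraries where they do the work, as an engineer would, in place of code of your own. Each camera call takes 0.05 s, during which the arm holds its last target. There are 200 camera calls.

## Working session

There is one attempt and no reset: what is moved stays moved. The work goes in short steps, Python scripts to look and compute and a tool call to move; the robot and the scene stay as the last step left them, time stands still between calls to the robot, and variables do not carry over. Pictures are saved under pics/ and viewed, at most 10 in all, crops included, and the job is handed in when it is done.

Besides the shell and the picture viewer there is one more tool, called after ">>>" by a JSON object that holds its "api" and its "payload", one argument or row to a line. play_rows: Moves the arm, as the interface text tells. Its arguments: {"type":"object","properties":{"steps":{"type":"array","items":{"type":"object","properties":{"tx":{"type":"number"},"ty":{"type":"number"},"tz":{"type":"number"},"yaw":{"type":"number"}}}},"gripper":{"type":"number"},"grip_force":{"type":"number"}},"required":["steps"]}

```bash
mkdir -p pics; cat > h.py <<'E'
import numpy as np, cv2
from workcell import robot, viewer, ticket, look_for, outline_of
def cam(n):
    return viewer.get_image(n)
def K(c):
    h,w=c["color"].shape[:2]; f=h/2/np.tan(np.radians(c["vertical_fov"])/2); return f
def proj(c,P):
    P=np.atleast_2d(P); Ti=np.linalg.inv(c["T"]); q=P@Ti[:3,:3].T+Ti[:3,3]
    s=np.c_[q[:,0]/-q[:,2],-q[:,1]/-q[:,2]]; r2=(s**2).sum(1,keepdims=True)
    return s*(1+c["k1"]*r2)*K(c)+[c["cx"],c["cy"]]
def unproj(c,uv,z):
    d=(np.atleast_2d(uv)-[c["cx"],c["cy"]])/K(c); s=d.copy()
    for _ in range(20): s=d/(1+c["k1"]*(s**2).sum(1,keepdims=True))
    r=np.c_[s[:,0],-s[:,1],-np.ones(len(s))]@c["T"][:3,:3].T; o=c["T"][:3,3]
    return o+r*((z-o[2])/r[:,2])[:,None]
E
python3 - <<'E'
from h import *
for n in ("top","side"):
    c=cam(n); cv2.imwrite(f"pics/{n}0.png",c["color"][...,::-1]); print(n,c["vertical_fov"],c["k1"],c["T"].round(2).tolist())
    for q in "lid tub carrot_end cabbage_stump scrap_bowl vinegar_jar bowl_stack tea_mug lid_handle".split():
        print(q,[(np.round(d["box"]).tolist(),round(d["confidence"],2)) for d in look_for(n,q)])
s=robot.read_state(); print(s)
E
```

```text
top 47.33804389920496 -0.13140514533169081 [[0.01, 0.99, -0.16, 243.28], [-1.0, 0.01, -0.01, 67.97], [-0.01, 0.16, 0.99, 1505.76], [0.0, 0.0, 0.0, 1.0]]
lid [([178.0, 157.0, 236.0, 221.0], 0.92), ([146.0, 237.0, 210.0, 299.0], 0.85), ([107.0, 157.0, 164.0, 214.0], 0.61)]
tub [([333.0, 160.0, 382.0, 219.0], 0.58), ([274.0, 113.0, 319.0, 156.0], 0.57)]
carrot_end []
cabbage_stump []
scrap_bowl [([276.0, 111.0, 320.0, 155.0], 0.67)]
vinegar_jar [([275.0, 207.0, 295.0, 231.0], 0.74), ([187.0, 190.0, 197.0, 196.0], 0.26)]
bowl_stack [([272.0, 164.0, 303.0, 199.0], 0.58)]
tea_mug [([173.0, 108.0, 207.0, 133.0], 0.79), ([212.0, 167.0, 215.0, 180.0], 0.4)]
lid_handle [([145.0, 239.0, 209.0, 302.0], 0.79), ([108.0, 156.0, 162.0, 217.0], 0.74), ([178.0, 156.0, 234.0, 220.0], 0.66)]
side 45.838569237683885 -0.1665509955715982 [[-0.98, 0.16, -0.13, 314.56], [-0.21, -0.73, 0.65, 924.92], [0.01, 0.66, 0.75, 1051.06], [0.0, 0.0, 0.0, 1.0]]
lid [([288.0, 269.0, 375.0, 346.0], 0.97), ([196.0, 232.0, 274.0, 293.0], 0.6), ([168.0, 312.0, 255.0, 381.0], 0.6)]
tub [([251.0, 109.0, 302.0, 149.0], 0.79)]
c
[... 423 characters left out ...]
]
{'t': 1.0, 'joint_positions': array([ 1.12789727e+00,  1.58399982e-01,  1.59700961e+00, -6.49942356e-06,
        1.38619935e+00, -2.10080081e-01]), 'qvel': array([-0.00111131, -0.00162839,  0.00014801, -0.00039291,  0.00016844,
        0.00082031]), 'effort': array([-1.06695712e-03, -3.85567510e+01, -3.22372484e+01,  7.01633049e-02,
        3.04938108e-02, -2.02749339e-05]), 'position': array([132.66701781, 559.4642306 , 214.59633382]), 'tcp_rot': array([ 1.16146157e-01,  9.93232133e-01, -8.74148885e-06,  4.12727559e-07]), 'wrist_force': array([ 0.48978094, -1.29956435,  0.12558139]), 'torque': array([ 0.00302804, -0.0093058 ,  0.04239014]), 'finger_force': 0.0, 'width': 92.03800764722288}
```

View pics/top0.png

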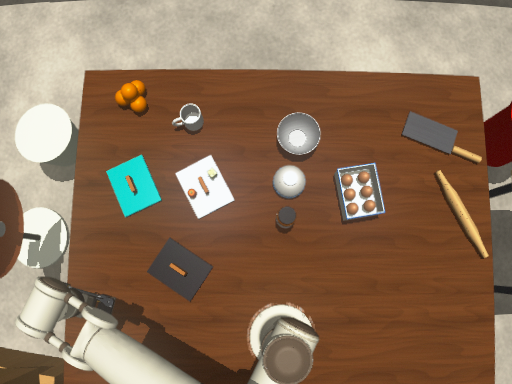

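View pics/side0.png

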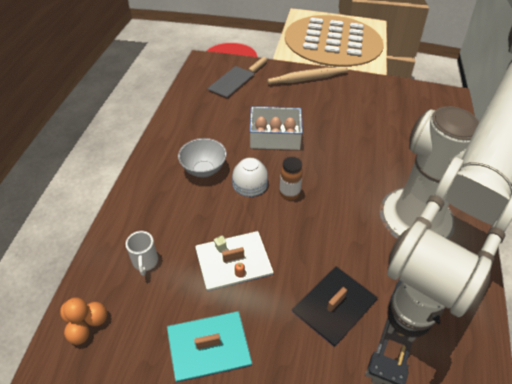

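Top view: the white lid is at about (205,186), with the carrot at (192,193), the stump at (212,174), the tub at (359,191) and the scrap bowl at (298,133). The black and turquoise plates are decoys. Next I'll fit silhouettes in both views.

```bash
cat >> h.py <<'E'
from scipy.optimize import minimize
def box(lx,ly,z0,z1):
    return np.array([[sx*lx/2,sy*ly/2,z] for sx in(-1,1) for sy in(-1,1) for z in(z0,z1)])
def cyl(r,z0,z1):
    a=np.linspace(0,2*np.pi,24,endpoint=False); return np.array([[r*np.cos(t),r*np.sin(t),z] for t in a for z in(z0,z1)])
def place(P,x,y,yaw):
    c,s=np.cos(yaw),np.sin(yaw); return P@np.array([[c,s,0],[-s,c,0],[0,0,1]])+[x,y,0]
def sil(c,P,S=4):
    m=np.zeros((384*S,512*S),np.uint8); h=cv2.convexHull((((proj(c,P)+.5)*S)).astype(np.float32)); cv2.fillConvexPoly(m,(np.round(h*16)).astype(np.int32),1,shift=4); 
    return cv2.resize(m.astype(np.float32),(512,384),interpolation=cv2.INTER_AREA)
def fit(views,model,p0,steps=(8,8,.15)):
    def cost(p):
        t=0
        for c,m in views:
            s=sil(c,place(model,p[0],p[1],p[2] if len(p)>2 else 0)); t+=1-np.minimum(s,m).sum()/np.maximum(s,m).sum()
        return t/len(views)
    p0=np.array(p0,float); sx=[p0]+[p0+np.eye(len(p0))[i]*steps[i] for i in range(len(p0))]
    r=minimize(cost,p0,method="Nelder-Mead",options=dict(initial_simplex=np.array(sx),xatol=.02,fatol=1e-5)); return r.x,r.fun
def mask(n,q,uv,tol=12):
    for d in outline_of(n,q):
        b=d["box"]; 
        if np.hypot((b[0]+b[2])/2-uv[0],(b[1]+b[3])/2-uv[1])<tol: return np.array(d["pixels"],np.float32)
E
python3 - <<'E'
from h import *
C={n:cam(n) for n in("top","side")}
L=dict(lid=((205,186),(234,260),box(180,140,0,13),13,2.1),tub=((358,190),(276,128),box(168,128,0,75),75,-1.5),
 carrot_end=((192,193),(239,269),cyl(15,13,51),30,None),cabbage_stump=((212,174),(220,244),box(28,26,13,49),30,2.1),scrap_bowl=((298,133),(203,160),cyl(75,60,65),65,None))
for q,(a,b,M,z,yaw) in L.items():
    V=[];
    for n,uv in(("top",a),("side",b)):
        m=mask(n,q,uv)
        if m is not None: V.append((n,m))
    x0=unproj(C["top"],a,z)[0]
    print(q,"guess",x0.round(),[n for n,_ in V],[int(m.sum()) for _,m in V])
    for sub in ([V]+[[v] for v in V] if len(V)>1 else [V]):
      if sub:
        best=min((fit([(C[n],m) for n,m in sub],M,[x0[0],x0[1]]+([yaw+d] if yaw else [])) for d in ((-.3,0,.3) if yaw else (0,))),key=lambda r:r[1])
        print("  ",[n for n,_ in sub],best[0].round(3),round(best[1],3))
for n,uv in(("top",(205,186)),("side",(234,258))):
    u,v=uv; cv2.imwrite(f"pics/z_{n}.png",cv2.resize(C[n]["color"][v-40:v+40,u-50:u+50,::-1],None,fx=5,fy=5,interpolation=cv2.INTER_CUBIC))
im=[cv2.imread(f"pics/z_{n}.png") for n in("top","side")]; cv2.imwrite("pics/zoom.png",cv2.resize(np.hstack(im),(800,320)))
E
```

```text
lid guess [506. 268.  13.] ['top', 'side'] [1917, 2676]
   ['top', 'side'] [506.65  270.452   2.431] 0.377
   ['top'] [507.439 269.836   2.398] 0.362
   ['side'] [507.086 270.535   2.476] 0.388
tub guess [ 489. -250.   75.] ['top', 'side'] [2193, 2126]
   ['top', 'side'] [ 486.965 -258.966   -1.775] 0.257
   ['top'] [ 4.88872e+02 -2.59370e+02  1.72000e-01] 0.024
   ['side'] [ 484.644 -261.362   -1.765] 0.219
carrot_end guess [478. 310.  30.] ['side'] [133]
   ['side'] [479.51  311.181] 0.261
cabbage_stump guess [545. 243.  30.] ['top'] [66]
   ['top'] [549.765 244.04    2.06 ] 0.225
scrap_bowl guess [685. -50.  65.] ['top', 'side'] [1478, 1358]
   ['top', 'side'] [686.529 -49.67 ] 0.067
   ['top'] [687.389 -49.73 ] 0.026
   ['side'] [684.485 -47.727] 0.101
```

View pics/zoom.png

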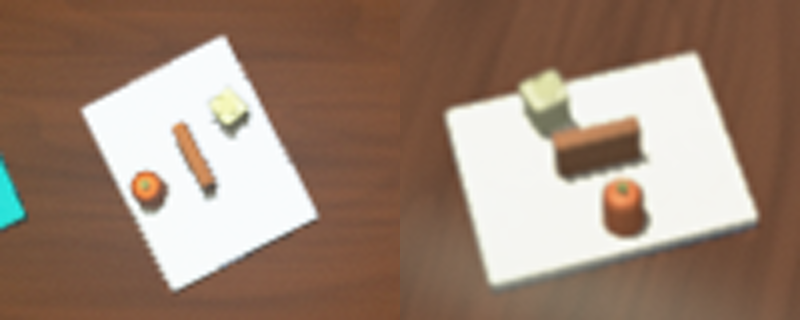

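Lid crop: the handle runs up and slightly left, so yaw is about +0.45, with the carrot on its +y side. The first yaw seeds were wrong, so I'm refitting.

```bash
python3 - <<'E'
from h import *
C={n:cam(n) for n in("top","side")}
L=dict(lid=((205,186),(234,260),box(180,140,0,13),(506,268,.45)),tub=((358,190),(276,128),box(168,128,0,75),(487,-259,.17)),
 carrot_end=((192,193),(239,269),cyl(14.5,13,51),(479,311)),cabbage_stump=((212,174),(220,244),box(28,26,13,49),(547,244,.45)),
 vinegar_jar=((286,218),(292,178),cyl(32,0,130),(430,-10)),bowl_stack=((288,181),(250,176),cyl(55,0,40),(500,-20)))
for q,(a,b,M,p0) in L.items():
    V=[]
    for n,uv in(("top",a),("side",b)):
        m=mask(n,q,uv)
        if m is None and q=="carrot_end":
            hsv=cv2.cvtColor(C[n]["color"],cv2.COLOR_RGB2HSV); m=((hsv[...,1]>110)&(hsv[...,2]>90)).astype(np.float32); k=np.zeros_like(m); cv2.circle(k,a if n=="top" else b,9,1,-1); m*=k
        if m is not None: V.append((n,m))
    for sub in ([V]+[[v] for v in V] if len(V)>1 else [V]):
        r=fit([(C[n],m) for n,m in sub],M,p0); print(q,[n for n,_ in sub],r[0].round(3),round(r[1],3))
E
```

```text
lid ['top', 'side'] [5.05958e+02 2.71377e+02 4.93000e-01] 0.119
lid ['top'] [5.05898e+02 2.71749e+02 4.93000e-01] 0.103
lid ['side'] [5.06717e+02 2.70299e+02 4.98000e-01] 0.13
tub ['top', 'side'] [ 4.89131e+02 -2.59959e+02  1.83000e-01] 0.051
tub ['top'] [ 4.88714e+02 -2.59884e+02  1.84000e-01] 0.047
tub ['side'] [ 4.88830e+02 -2.61018e+02  1.72000e-01] 0.052
carrot_end ['top', 'side'] [479.084 310.86 ] 0.167
carrot_end ['top'] [477.828 308.794] 0.18
carrot_end ['side'] [478.722 312.17 ] 0.126
cabbage_stump ['top', 'side'] [548.955 243.277   0.649] 0.191
cabbage_stump ['top'] [548.229 244.193   0.571] 0.245
cabbage_stump ['side'] [549.265 242.908   0.677] 0.118
vinegar_jar ['top', 'side'] [395.498  -7.68 ] 0.145
vinegar_jar ['top'] [389.197  -5.238] 0.175
vinegar_jar ['side'] [395.909  -8.084] 0.102
bowl_stack ['top', 'side'] [523.389 -20.878] 0.072
bowl_stack ['top'] [523.234 -20.067] 0.034
bowl_stack ['side'] [524.415 -22.547] 0.101
```

```bash
cat >> h.py <<'E'
from scipy.spatial.transform import Rotation as Ro
def rel(pts):
    """pts: list of (x,y,z,phi), phi = world angle of tool y; prints shifts from the present pose"""
    s=robot.read_state(); R=Ro.from_quat(s["tcp_rot"]).as_matrix(); ph=np.arctan2(R[1,1],R[0,1])
    print("now",s["position"].round(1),"phi",ph.round(4),"q",s["joint_positions"].round(2),"w",round(s["width"],1),"t",round(s["t"],2),"F",s["wrist_force"].round(1))
    for p in pts:
        d=R.T@(np.array(p[:3])-s["position"])/10; print(dict(tx=d[0].round(2),ty=d[1].round(2),tz=d[2].round(2),yaw=round(-(p[3]-ph),3)))
E
python3 -c "
from h import *
rel([(479,311,130,.493),(479,311,20,.493)])"
```

```text
now [132.6 559.5 214.6] phi 1.338 q [ 1.13  0.16  1.6  -0.    1.39 -0.21] w 92.2 t 2.3 F [-0.  -0.5 -0.6]
{'tx': np.float64(-39.43), 'ty': np.float64(-16.19), 'tz': np.float64(8.46), 'yaw': np.float64(0.845)}
{'tx': np.float64(-39.43), 'ty': np.float64(-16.19), 'tz': np.float64(19.46), 'yaw': np.float64(0.845)}
```

>>> {"api": "play_rows", "payload": {
  "steps": [
    {"tx": -6,"ty": -2.5,"tz": 0,"yaw": 0.17},
    {"tx": -12,"ty": -5,"tz": 1,"yaw": 0.34},
    {"tx": -18,"ty": -7.5,"tz": 2,"yaw": 0.5},
    {"tx": -24,"ty": -10,"tz": 3.5,"yaw": 0.67},
    {"tx": -30,"ty": -12.5,"tz": 5,"yaw": 0.845},
    {"tx": -35,"ty": -14.5,"tz": 7,"yaw": 0.845},
    {"tx": -39.4,"ty": -16.2,"tz": 8.5,"yaw": 0.845},
    {"tx": -39.4,"ty": -16.2,"tz": 8.5,"yaw": 0.845},
    {"tx": -39.4,"ty": -16.2,"tz": 8.5,"yaw": 0.845}
  ],
  "gripper": 0.6,
  "grip_force": 12
}}

```text
t: 3.42
position: [478.3, 311.2, 129.7]
tcp_rot: [0.513, 0.858, -0.0, -0.0]
wrist_force: [-1.0, 0.3, -0.5]
width: 73.4
finger_force: 0.0
```

```bash
python3 -c "
from h import *
rel([(479,311,130,.493),(479,311,20,.493)])
c=cam('side');cv2.imwrite('pics/s1.png',cv2.resize(c['color'][150:350,120:390,::-1],None,fx=2.5,fy=2.5))
p=robot.read_state()['position'];print(proj(c,p))"
```

```text
now [478.3 311.2 129.7] phi 0.4927 q [ 0.36  0.23  1.69  0.    1.22 -0.13] w 73.4 t 3.42 F [-1.   0.3 -0.5]
{'tx': np.float64(-0.05), 'ty': np.float64(0.05), 'tz': np.float64(-0.03), 'yaw': np.float64(-0.0)}
{'tx': np.float64(-0.05), 'ty': np.float64(0.05), 'tz': np.float64(10.97), 'yaw': np.float64(-0.0)}
[[238.57291474 247.91346418]]
```

View pics/s1.png

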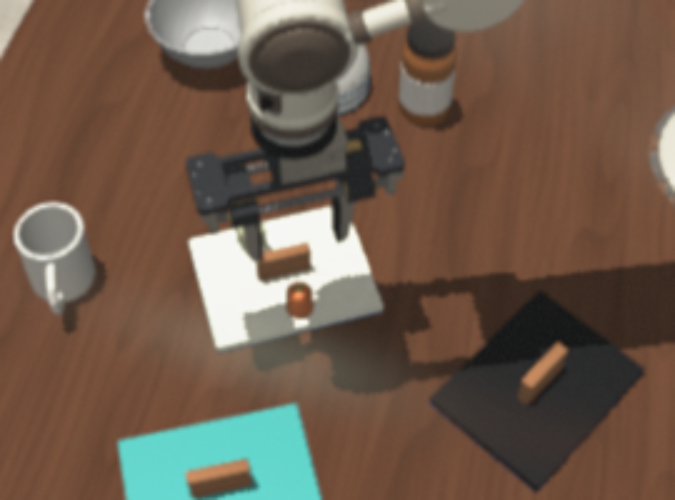

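The fingers straddle the carrot's line, with the carrot at crop (299,299). Going down.

>>> {"api": "play_rows", "payload": {
  "steps": [
    {"tz": 4},
    {"tz": 8},
    {"tz": 10},
    {"tz": 10.9},
    {"tz": 10.9},
    {"tz": 10.9}
  ]
}}

```text
schema error: expected keys tx, ty, tz, yaw
```

>>> {"api": "play_rows", "payload": {
  "steps": [
    {"tz": 0},
    {"tz": 0},
    {"tz": 0},
    {"tz": 0},
    {"tz": 0},
    {"tz": 0}
  ],
  "gripper": -1,
  "grip_force": 12
}}

```text
schema error: expected keys tx, ty, tz, yaw
```

>>> {"api": "play_rows", "payload": {
  "steps": [
    {"tx": 0,"ty": 0,"tz": 4,"yaw": 0},
    {"tx": 0,"ty": 0,"tz": 8,"yaw": 0},
    {"tx": 0,"ty": 0,"tz": 10,"yaw": 0},
    {"tx": 0,"ty": 0,"tz": 10.9,"yaw": 0},
    {"tx": 0,"ty": 0,"tz": 10.9,"yaw": 0},
    {"tx": 0,"ty": 0,"tz": 10.9,"yaw": 0}
  ]
}}

```text
t: 4.22
position: [479.9, 311.5, 22.2]
tcp_rot: [0.513, 0.858, 0.001, 0.001]
wrist_force: [0.7, 0.4, 1.0]
width: 73.5
finger_force: 0.0
```

>>> {"api": "play_rows", "payload": {
  "steps": [
    {"tx": 0,"ty": 0,"tz": 0,"yaw": 0},
    {"tx": 0,"ty": 0,"tz": 0,"yaw": 0},
    {"tx": 0,"ty": 0,"tz": 0,"yaw": 0},
    {"tx": 0,"ty": 0,"tz": 0,"yaw": 0},
    {"tx": 0,"ty": 0,"tz": 0,"yaw": 0},
    {"tx": 0,"ty": 0,"tz": 0,"yaw": 0}
  ],
  "gripper": -1,
  "grip_force": 12
}}

```text
t: 4.97
position: [478.6, 310.9, 20.6]
tcp_rot: [0.513, 0.858, -0.0, -0.0]
wrist_force: [-1.5, -0.0, -0.0]
width: 28.9
finger_force: 12.0
```

```bash
python3 -c "
from h import *
p=robot.read_state()['position']
rel([(p[0],p[1],150,.493),(687,-35,150,.493),(687,-35,75,.493)])"
```

```text
now [478.6 310.9  20.6] phi 0.493 q [ 0.36  0.38  1.75 -0.    1.02 -0.13] w 28.9 t 4.97 F [-1.5 -0.  -0. ]
{'tx': np.float64(0.0), 'ty': np.float64(-0.0), 'tz': np.float64(-12.94), 'yaw': np.float64(-0.0)}
{'tx': np.float64(-40.33), 'ty': np.float64(1.98), 'tz': np.float64(-12.94), 'yaw': np.float64(-0.0)}
{'tx': np.float64(-40.33), 'ty': np.float64(1.99), 'tz': np.float64(-5.44), 'yaw': np.float64(-0.0)}
```

>>> {"api": "play_rows", "payload": {
  "steps": [
    {"tx": 0,"ty": 0,"tz": -4,"yaw": 0},
    {"tx": 0,"ty": 0,"tz": -9,"yaw": 0},
    {"tx": -4,"ty": 0.2,"tz": -12.5,"yaw": 0},
    {"tx": -9,"ty": 0.4,"tz": -13,"yaw": 0},
    {"tx": -15,"ty": 0.5,"tz": -13,"yaw": 0},
    {"tx": -21,"ty": 0.7,"tz": -13,"yaw": 0},
    {"tx": -27,"ty": 0.9,"tz": -13,"yaw": 0},
    {"tx": -33,"ty": 1.1,"tz": -13,"yaw": 0},
    {"tx": -37,"ty": 1.2,"tz": -13,"yaw": 0},
    {"tx": -39.8,"ty": 1.3,"tz": -12,"yaw": 0}
  ]
}}

```text
t: 6.22
position: [679.8, -35.8, 141.2]
tcp_rot: [0.514, 0.858, 0.0, 0.001]
wrist_force: [1.3, 0.4, -0.6]
width: 28.7
finger_force: 12.0
```

```bash
python3 -c "
from h import *
rel([(679,-34,48,.493)])"
```

```text
now [679.8 -35.8 141.2] phi 0.4914 q [-0.23  0.48  1.34 -0.    1.32 -0.72] w 28.7 t 6.22 F [ 1.3  0.4 -0.6]
{'tx': np.float64(0.2), 'ty': np.float64(0.0), 'tz': np.float64(9.32), 'yaw': np.float64(-0.002)}
```

>>> {"api": "play_rows", "payload": {
  "steps": [
    {"tx": 0.2,"ty": 0,"tz": 5,"yaw": 0},
    {"tx": 0.2,"ty": 0,"tz": 8,"yaw": 0},
    {"tx": 0.2,"ty": 0,"tz": 9.3,"yaw": 0},
    {"tx": 0.2,"ty": 0,"tz": 9.3,"yaw": 0}
  ]
}}

```text
t: 6.72
position: [677.2, -31.6, 47.1]
tcp_rot: [0.513, 0.858, -0.0, -0.001]
wrist_force: [0.4, 0.4, -1.3]
width: 28.8
finger_force: 12.0
```

>>> {"api": "play_rows", "payload": {
  "steps": [
    {"tx": 0,"ty": 0,"tz": 0,"yaw": 0},
    {"tx": 0,"ty": 0,"tz": 0,"yaw": 0},
    {"tx": 0,"ty": 0,"tz": 0,"yaw": 0},
    {"tx": 0,"ty": 0,"tz": -4,"yaw": 0},
    {"tx": 0,"ty": 0,"tz": -9,"yaw": 0},
    {"tx": 0,"ty": 0,"tz": -9,"yaw": 0}
  ],
  "gripper": 0.13
}}

```text
t: 7.48
position: [681.2, -32.5, 144.1]
tcp_rot: [0.513, 0.858, 0.002, 0.005]
wrist_force: [0.5, -0.6, 0.1]
width: 52.0
finger_force: 0.0
```

```bash
python3 -c "
from h import *
rel([(549,243.3,120,.62),(549,243.3,20,.62)])
c=cam('top');print([(np.round(d['box']),d['confidence']) for d in look_for('top','carrot_end')])
cv2.imwrite('pics/t1.png',cv2.resize(c['color'][80:260,160:420,::-1],None,fx=3,fy=3))"
```

```text
now [681.2 -32.5 144.1] phi 0.4931 q [-0.22  0.48  1.35  0.    1.31 -0.72] w 52.0 t 7.47 F [ 0.5 -0.6  0.1]
{'tx': np.float64(30.57), 'ty': np.float64(1.39), 'tz': np.float64(2.2), 'yaw': np.float64(-0.127)}
{'tx': np.float64(30.64), 'ty': np.float64(1.31), 'tz': np.float64(12.2), 'yaw': np.float64(-0.127)}
[]
```

View pics/t1.png

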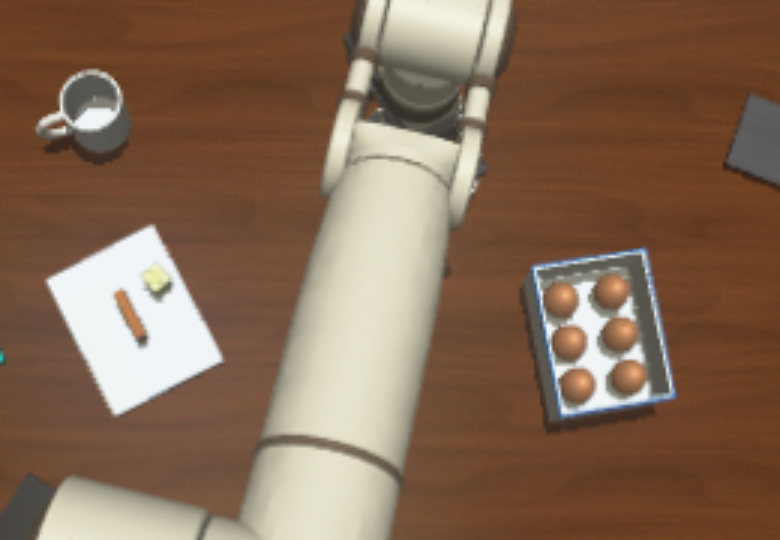

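The carrot is off the lid, and the stump is at crop (157,280). On to the stump.

>>> {"api": "play_rows", "payload": {
  "steps": [
    {"tx": 5,"ty": 0.3,"tz": 0,"yaw": 0},
    {"tx": 11,"ty": 0.6,"tz": 0,"yaw": -0.06},
    {"tx": 17,"ty": 1,"tz": 0,"yaw": -0.127},
    {"tx": 23,"ty": 1.2,"tz": 1,"yaw": -0.127},
    {"tx": 28,"ty": 1.4,"tz": 2.2,"yaw": -0.127},
    {"tx": 30.6,"ty": 1.4,"tz": 2.2,"yaw": -0.127},
    {"tx": 30.6,"ty": 1.4,"tz": 2.2,"yaw": -0.127},
    {"tx": 30.6,"ty": 1.4,"tz": 2.2,"yaw": -0.127}
  ],
  "gripper": 0.43
}}

```text
t: 8.57
position: [544.9, 243.6, 114.8]
tcp_rot: [0.458, 0.889, -0.001, -0.0]
wrist_force: [0.4, -0.1, 0.9]
width: 65.3
finger_force: 0.0
```

```bash
python3 -c "
from h import *
rel([(549,243.3,20,.62)])"
```

```text
now [544.9 243.6 114.8] phi 0.6197 q [ 0.22  0.31  1.63 -0.    1.21 -0.4 ] w 65.3 t 8.57 F [ 0.4 -0.1  0.9]
{'tx': np.float64(-0.26), 'ty': np.float64(0.32), 'tz': np.float64(9.48), 'yaw': np.float64(-0.0)}
```

>>> {"api": "play_rows", "payload": {
  "steps": [
    {"tx": -0.2,"ty": 0.3,"tz": 4,"yaw": 0},
    {"tx": -0.2,"ty": 0.3,"tz": 7,"yaw": 0},
    {"tx": -0.2,"ty": 0.3,"tz": 9,"yaw": 0},
    {"tx": -0.2,"ty": 0.3,"tz": 9.3,"yaw": 0},
    {"tx": -0.2,"ty": 0.3,"tz": 9.3,"yaw": 0}
  ]
}}

```text
t: 9.2
position: [549.5, 244.4, 23.4]
tcp_rot: [0.458, 0.889, 0.0, 0.001]
wrist_force: [0.4, 0.1, -0.6]
width: 65.6
finger_force: 0.0
```

>>> {"api": "play_rows", "payload": {
  "steps": [
    {"tx": 0,"ty": 0,"tz": 0,"yaw": 0},
    {"tx": 0,"ty": 0,"tz": 0,"yaw": 0},
    {"tx": 0,"ty": 0,"tz": 0,"yaw": 0},
    {"tx": 0,"ty": 0,"tz": 0,"yaw": 0},
    {"tx": 0,"ty": 0,"tz": 0,"yaw": 0},
    {"tx": 0,"ty": 0,"tz": 0,"yaw": 0}
  ],
  "gripper": -1,
  "grip_force": 12
}}

```text
t: 9.95
position: [548.7, 244.6, 22.8]
tcp_rot: [0.458, 0.889, 0.0, 0.0]
wrist_force: [-0.4, -0.2, 2.2]
width: 29.8
finger_force: 11.1
```

```bash
python3 -c "
from h import *
p=robot.read_state()['position']
rel([(p[0],p[1],150,.62),(694,-62,150,.62),(694,-62,50,.62)])"
```

```text
now [548.7 244.6  22.8] phi 0.62 q [ 0.22  0.44  1.66  0.    1.04 -0.4 ] w 29.8 t 9.95 F [-0.4 -0.2  2.2]
{'tx': np.float64(-0.0), 'ty': np.float64(0.0), 'tz': np.float64(-12.72), 'yaw': np.float64(0.0)}
{'tx': np.float64(-33.4), 'ty': np.float64(-5.99), 'tz': np.float64(-12.72), 'yaw': np.float64(0.0)}
{'tx': np.float64(-33.4), 'ty': np.float64(-5.99), 'tz': np.float64(-2.72), 'yaw': np.float64(0.0)}
```

>>> {"api": "play_rows", "payload": {
  "steps": [
    {"tx": 0,"ty": 0,"tz": -4,"yaw": 0},
    {"tx": 0,"ty": 0,"tz": -9,"yaw": 0},
    {"tx": -3,"ty": -0.6,"tz": -12.5,"yaw": 0},
    {"tx": -8,"ty": -1.4,"tz": -13,"yaw": 0},
    {"tx": -14,"ty": -2.5,"tz": -13,"yaw": 0},
    {"tx": -20,"ty": -3.6,"tz": -13,"yaw": 0},
    {"tx": -26,"ty": -4.7,"tz": -13,"yaw": 0},
    {"tx": -31,"ty": -5.6,"tz": -13,"yaw": 0},
    {"tx": -33.4,"ty": -6,"tz": -12.5,"yaw": 0},
    {"tx": -33.4,"ty": -6,"tz": -12,"yaw": 0}
  ]
}}

```text
t: 11.2
position: [694.0, -63.8, 141.8]
tcp_rot: [0.459, 0.889, -0.0, -0.0]
wrist_force: [0.2, 0.6, 0.7]
width: 29.7
finger_force: 11.2
```

>>> {"api": "play_rows", "payload": {
  "steps": [
    {"tx": 0,"ty": 0,"tz": 4,"yaw": 0},
    {"tx": 0,"ty": 0,"tz": 7.5,"yaw": 0},
    {"tx": 0,"ty": 0,"tz": 8.5,"yaw": 0},
    {"tx": 0,"ty": 0,"tz": 8.5,"yaw": 0}
  ]
}}

```text
t: 11.7
position: [693.5, -61.1, 57.5]
tcp_rot: [0.457, 0.889, -0.0, -0.001]
wrist_force: [0.1, 0.6, -0.7]
width: 29.8
finger_force: 11.2
```

>>> {"api": "play_rows", "payload": {
  "steps": [
    {"tx": 0,"ty": 0,"tz": 0,"yaw": 0},
    {"tx": 0,"ty": 0,"tz": 0,"yaw": 0},
    {"tx": 0,"ty": 0,"tz": 0,"yaw": 0},
    {"tx": 0,"ty": 0,"tz": -4,"yaw": 0},
    {"tx": 0,"ty": 0,"tz": -9,"yaw": 0},
    {"tx": 0,"ty": 0,"tz": -9,"yaw": 0}
  ],
  "gripper": 0.13
}}

```text
t: 12.45
position: [697.4, -63.1, 154.3]
tcp_rot: [0.458, 0.889, 0.001, 0.005]
wrist_force: [-0.0, 0.2, 0.3]
width: 51.7
finger_force: 0.0
```

```bash
python3 -c "
from h import *
C={n:cam(n) for n in('top','side')}
V=[(C[n],mask(n,'lid',uv)) for n,uv in(('top',(205,186)),('side',(234,260)))]; V=[v for v in V if v[1] is not None]
r=fit(V,box(180,140,0,13),(506,271,.49)); print(len(V),r)
x,y,a=r[0]; f=a-np.pi/2
rel([(x,y,120,f),(x,y,28,f)])
cv2.imwrite('pics/s2.png',cv2.resize(C['side']['color'][110:310,130:390,::-1],None,fx=3,fy=3))"
```

```text
2 (array([5.05909708e+02, 2.71255173e+02, 4.98027883e-01]), np.float64(0.036767154932022095))
now [692.8 -61.9 145.8] phi 0.62 q [-0.26  0.52  1.28 -0.    1.34 -0.88] w 51.6 t 12.65 F [-0.2  0.6  0.3]
{'tx': np.float64(37.97), 'ty': np.float64(4.15), 'tz': np.float64(2.66), 'yaw': np.float64(1.693)}
{'tx': np.float64(37.95), 'ty': np.float64(4.17), 'tz': np.float64(11.86), 'yaw': np.float64(1.693)}
```

View pics/s2.png

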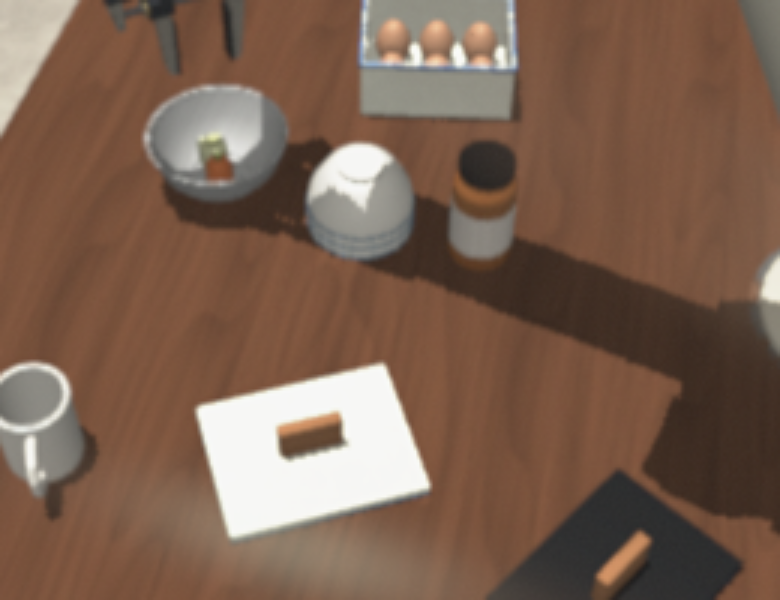

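Both scraps lie in the bowl (crop about 213,158). The lid hasn't moved and is bare. On to the handle.

>>> {"api": "play_rows", "payload": {
  "steps": [
    {"tx": 4,"ty": 0.4,"tz": 0,"yaw": 0.18},
    {"tx": 9,"ty": 1,"tz": 0,"yaw": 0.36},
    {"tx": 14,"ty": 1.5,"tz": 0,"yaw": 0.54},
    {"tx": 19,"ty": 2,"tz": 0,"yaw": 0.72},
    {"tx": 24,"ty": 2.6,"tz": 0,"yaw": 0.9},
    {"tx": 29,"ty": 3.2,"tz": 1,"yaw": 1.08},
    {"tx": 33,"ty": 3.6,"tz": 2,"yaw": 1.26},
    {"tx": 36,"ty": 4,"tz": 2.6,"yaw": 1.44},
    {"tx": 38,"ty": 4.15,"tz": 2.6,"yaw": 1.62},
    {"tx": 38,"ty": 4.15,"tz": 2.6,"yaw": 1.693}
  ]
}}

```text
t: 13.9
position: [504.6, 272.1, 119.6]
tcp_rot: [0.969, 0.246, -0.002, -0.0]
wrist_force: [0.1, -0.6, 0.1]
width: 52.4
finger_force: 0.0
```

>>> {"api": "play_rows", "payload": {
  "steps": [
    {"tx": 0,"ty": 0,"tz": 0,"yaw": 0},
    {"tx": 0,"ty": 0,"tz": 0,"yaw": 0}
  ]
}}

```text
t: 14.15
position: [506.5, 270.9, 120.7]
tcp_rot: [0.969, 0.247, -0.001, 0.0]
wrist_force: [-0.3, -0.5, -0.0]
width: 52.0
finger_force: 0.0
```

```bash
python3 -c "
from h import *
rel([(506,271.2,21,.496-np.pi/2)])"
```

```text
now [506.5 270.9 120.7] phi -1.0721 q [ 0.28  0.25  1.69 -0.    1.21  1.35] w 52.0 t 14.15 F [-0.3 -0.5 -0. ]
{'tx': np.float64(-0.01), 'ty': np.float64(-0.05), 'tz': np.float64(9.97), 'yaw': np.float64(0.003)}
```

>>> {"api": "play_rows", "payload": {
  "steps": [
    {"tx": 0,"ty": 0,"tz": 4,"yaw": 0},
    {"tx": 0,"ty": 0,"tz": 7,"yaw": 0},
    {"tx": 0,"ty": 0,"tz": 9,"yaw": 0},
    {"tx": 0,"ty": 0,"tz": 9.9,"yaw": 0},
    {"tx": 0,"ty": 0,"tz": 9.9,"yaw": 0},
    {"tx": 0,"ty": 0,"tz": 9.9,"yaw": 0}
  ]
}}

```text
t: 14.9
position: [507.9, 271.5, 23.8]
tcp_rot: [0.969, 0.246, 0.001, -0.0]
wrist_force: [-0.1, 0.4, 0.2]
width: 52.1
finger_force: 0.0
```

>>> {"api": "play_rows", "payload": {
  "steps": [
    {"tx": 0,"ty": 0,"tz": 0,"yaw": 0},
    {"tx": 0,"ty": 0,"tz": 0,"yaw": 0},
    {"tx": 0,"ty": 0,"tz": 0,"yaw": 0},
    {"tx": 0,"ty": 0,"tz": 0,"yaw": 0},
    {"tx": 0,"ty": 0,"tz": 0,"yaw": 0},
    {"tx": 0,"ty": 0,"tz": 0,"yaw": 0},
    {"tx": 0,"ty": 0,"tz": 0,"yaw": 0},
    {"tx": 0,"ty": 0,"tz": 0,"yaw": 0}
  ],
  "gripper": -1,
  "grip_force": 45
}}

```text
t: 15.9
position: [506.7, 271.5, 22.7]
tcp_rot: [0.969, 0.246, -0.0, -0.0]
wrist_force: [-2.4, 3.4, 2.1]
width: 13.7
finger_force: 45.0
```

```bash
python3 -c "
from h import *
p=robot.read_state()['position']; f=.183-np.pi/2
rel([(p[0],p[1],220,f),(489,-260,220,f)])"
```

```text
now [506.7 271.5  22.7] phi -1.073 q [0.28 0.38 1.74 0.   1.02 1.35] w 13.7 t 15.9 F [-2.4  3.4  2.1]
{'tx': np.float64(0.0), 'ty': np.float64(-0.01), 'tz': np.float64(-19.73), 'yaw': np.float64(0.315)}
{'tx': np.float64(-26.94), 'ty': np.float64(45.84), 'tz': np.float64(-19.75), 'yaw': np.float64(0.315)}
```

>>> {"api": "play_rows", "payload": {
  "steps": [
    {"tx": 0,"ty": 0,"tz": -1,"yaw": 0},
    {"tx": 0,"ty": 0,"tz": -3,"yaw": 0},
    {"tx": 0,"ty": 0,"tz": -6,"yaw": 0},
    {"tx": 0,"ty": 0,"tz": -9.5,"yaw": 0},
    {"tx": 0,"ty": 0,"tz": -13,"yaw": 0},
    {"tx": 0,"ty": 0,"tz": -16,"yaw": 0},
    {"tx": 0,"ty": 0,"tz": -18.5,"yaw": 0},
    {"tx": 0,"ty": 0,"tz": -19.7,"yaw": 0},
    {"tx": 0,"ty": 0,"tz": -19.7,"yaw": 0}
  ]
}}

```text
t: 17.02
position: [507.3, 271.2, 220.6]
tcp_rot: [0.969, 0.246, 0.001, 0.0]
wrist_force: [0.6, 0.3, -4.3]
width: 14.0
finger_force: 45.0
```

>>> {"api": "play_rows", "payload": {
  "steps": [
    {"tx": -1,"ty": 1.7,"tz": 0,"yaw": 0.02},
    {"tx": -2.5,"ty": 4.3,"tz": 0,"yaw": 0.05},
    {"tx": -4.5,"ty": 7.7,"tz": 0,"yaw": 0.08},
    {"tx": -6.5,"ty": 11.1,"tz": 0,"yaw": 0.12},
    {"tx": -8.5,"ty": 14.5,"tz": 0,"yaw": 0.15},
    {"tx": -10.5,"ty": 17.9,"tz": 0,"yaw": 0.18},
    {"tx": -12.5,"ty": 21.3,"tz": 0,"yaw": 0.21},
    {"tx": -14.5,"ty": 24.7,"tz": 0,"yaw": 0.24},
    {"tx": -16.5,"ty": 28.1,"tz": 0,"yaw": 0.27},
    {"tx": -18.5,"ty": 31.5,"tz": 0,"yaw": 0.3}
  ]
}}

```text
t: 18.27
position: [493.2, -95.6, 218.2]
tcp_rot: [0.995, 0.098, -0.001, -0.0]
wrist_force: [0.0, -0.0, -4.1]
width: 13.3
finger_force: 45.0
```

```bash
python3 -c "
from h import *
f=.183-np.pi/2
rel([(489,-260,180,f)])"
```

```text
now [493.2 -95.6 218.2] phi -1.3753 q [-0.43 -0.03  1.79 -0.    1.39  0.94] w 13.3 t 18.27 F [ 0.  -0.  -4.1]
{'tx': np.float64(-3.59), 'ty': np.float64(16.05), 'tz': np.float64(3.81), 'yaw': np.float64(0.013)}
```

>>> {"api": "play_rows", "payload": {
  "steps": [
    {"tx": -0.6,"ty": 3,"tz": 0,"yaw": 0.005},
    {"tx": -1.3,"ty": 6,"tz": 0,"yaw": 0.01},
    {"tx": -2,"ty": 9,"tz": 0,"yaw": 0.013},
    {"tx": -2.6,"ty": 12,"tz": 0,"yaw": 0.013},
    {"tx": -3.2,"ty": 14.5,"tz": 0.5,"yaw": 0.013},
    {"tx": -3.6,"ty": 16,"tz": 2,"yaw": 0.013},
    {"tx": -3.6,"ty": 16,"tz": 4,"yaw": 0.013},
    {"tx": -3.6,"ty": 16,"tz": 5,"yaw": 0.013},
    {"tx": -3.6,"ty": 16,"tz": 5,"yaw": 0.013},
    {"tx": -3.6,"ty": 16,"tz": 5,"yaw": 0.013}
  ]
}}

```text
t: 19.52
position: [491.2, -257.8, 170.2]
tcp_rot: [0.996, 0.092, 0.0, 0.0]
wrist_force: [-0.1, -0.0, -3.9]
width: 13.6
finger_force: 45.0
```

```bash
cat > m.py <<'E'
from h import *
import sys
C={n:cam(n) for n in('top','side')}
f=.183-np.pi/2; s=robot.read_state(); z=s["position"][2]-22.7; p=s["position"]
M=box(180,140,z,z+13)
for n in C:
    for d in outline_of(n,'lid'):
        b=d["box"]; u=proj(C[n],[p[0],p[1],z+10])[0]
        print(n,np.round(b),u.round(),round(d["confidence"],2))
        if np.hypot((b[0]+b[2])/2-u[0],(b[1]+b[3])/2-u[1])<30:
            m=np.array(d["pixels"],np.float32); r=fit([(C[n],m)],M,(p[0],p[1],.18)); print(r[0].round(3),round(r[1],3))
rel([(489,-260,112.7,f)])
for n,(u,v) in(('top',(358,190)),('side',(276,128))):
    cv2.imwrite(f'pics/{n}_{sys.argv[1]}.png',C[n]["color"][...,::-1])
ims=[cv2.resize(C[n]["color"][v-50:v+50,u-66:u+67,::-1],(400,300),interpolation=cv2.INTER_CUBIC) for n,(u,v) in(('top',(358,190)),('side',(276,128)))]
cv2.imwrite(f'pics/m_{sys.argv[1]}.png',np.hstack(ims))
E
python3 m.py a
```

```text
top [147. 235. 198. 293.] [366. 185.] 0.77
top [296. 129. 309. 137.] [366. 185.] 0.62
top [342. 157. 392. 202.] [366. 185.] 0.56
[ 5.14026e+02 -2.70171e+02  5.05000e-01] 0.846
top [275. 114. 318. 152.] [366. 185.] 0.39
side [166. 312. 251. 380.] [275. 100.] 0.88
side [290. 267. 377. 346.] [275. 100.] 0.75
side [248.  85. 305. 116.] [275. 100.] 0.66
[ 4.90509e+02 -2.60866e+02  1.82000e-01] 0.106
now [ 491.3 -258.   170.4] phi -1.3857 q [-0.7   0.14  1.7  -0.    1.29  0.68] w 13.9 t 19.73 F [-0.5  0.  -4.1]
{'tx': np.float64(-0.26), 'ty': np.float64(0.15), 'tz': np.float64(5.77), 'yaw': np.float64(0.002)}
```

View pics/m_a.png

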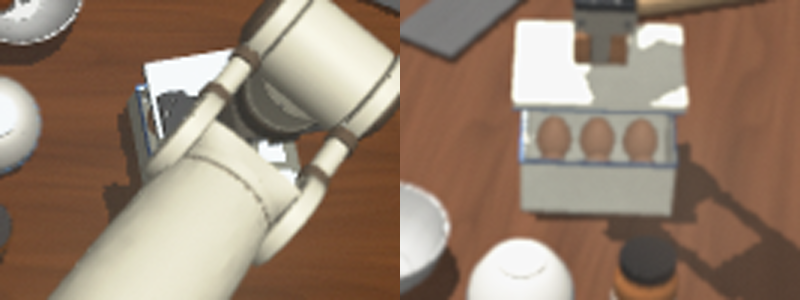

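The lid is level and roughly square over the tub (side view). I'm applying small corrections and lowering it.

>>> {"api": "play_rows", "payload": {
  "steps": [
    {"tx": -0.1,"ty": 0.1,"tz": 1,"yaw": 0.002},
    {"tx": -0.18,"ty": 0.1,"tz": 2.3,"yaw": 0.004},
    {"tx": -0.18,"ty": 0.1,"tz": 3.5,"yaw": 0.004},
    {"tx": -0.18,"ty": 0.1,"tz": 4.5,"yaw": 0.004},
    {"tx": -0.18,"ty": 0.1,"tz": 5.2,"yaw": 0.004},
    {"tx": -0.18,"ty": 0.1,"tz": 5.5,"yaw": 0.004},
    {"tx": -0.18,"ty": 0.1,"tz": 5.5,"yaw": 0.004},
    {"tx": -0.18,"ty": 0.1,"tz": 5.5,"yaw": 0.004},
    {"tx": -0.18,"ty": 0.1,"tz": 5.5,"yaw": 0.004}
  ]
}}

```text
t: 20.85
position: [489.5, -259.3, 115.0]
tcp_rot: [0.996, 0.09, 0.0, 0.0]
wrist_force: [-0.4, 0.3, -4.0]
width: 13.8
finger_force: 45.0
```

```bash
python3 m.py b; python3 - <<'E'
from h import *
c=cam('side'); s=robot.read_state(); p=s["position"]; z=p[2]-22.7
I=cv2.resize(c["color"][60:170,200:350,::-1],None,fx=5,fy=5,interpolation=cv2.INTER_CUBIC)
def dr(P,col):
    q=(proj(c,P)+.5-[200,60])*5; cv2.polylines(I,[np.round(q).astype(int)],True,col,1)
rect=lambda lx,ly,z:np.array([[a*lx/2,b*ly/2,z] for a,b in((-1,-1),(1,-1),(1,1),(-1,1))])
dr(place(rect(180,140,z),489,-260,.181),(0,255,0)); dr(place(rect(180,140,z+13),489,-260,.181),(0,255,0))
dr(place(rect(168,128,75),489,-260,.181),(0,0,255)); dr(place(rect(168,128,0),489,-260,.181),(0,0,255))
cv2.imwrite('pics/ov.png',I)
E
```

```text
top [146. 237. 198. 301.] [363. 188.] 0.79
top [342. 164. 389. 203.] [363. 188.] 0.63
[ 5.1496e+02 -2.5677e+02  4.7400e-01] 0.868
top [110. 154. 162. 213.] [363. 188.] 0.56
side [288. 271. 378. 345.] [275. 113.] 0.79
side [247. 100. 304. 132.] [275. 113.] 0.78
[ 4.8866e+02 -2.6230e+02  1.6600e-01] 0.12
side [167. 311. 252. 382.] [275. 113.] 0.74
side [128. 231. 159. 273.] [275. 113.] 0.63
now [ 489.3 -259.2  114.8] phi -1.39 q [-0.71  0.2   1.75 -0.    1.19  0.68] w 13.9 t 21.05 F [ 0.1 -0.1 -4. ]
{'tx': np.float64(-0.05), 'ty': np.float64(0.08), 'tz': np.float64(0.21), 'yaw': np.float64(-0.002)}
```

View pics/ov.png

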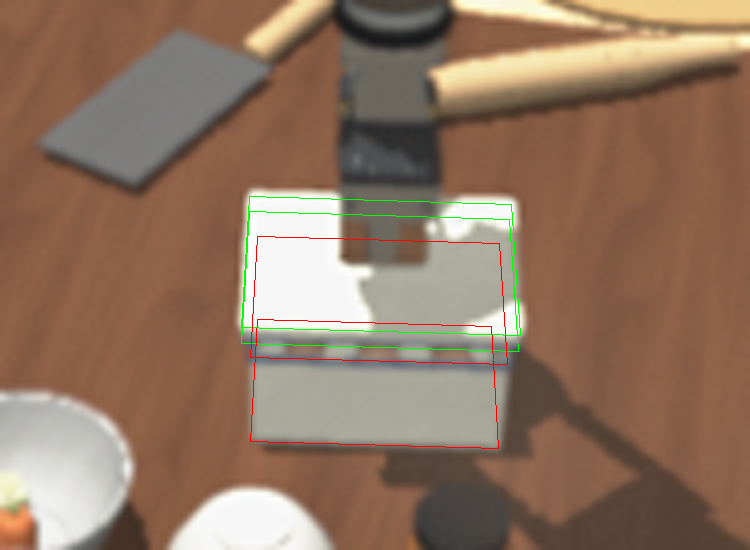

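The overlay matches for both lid and tub, within about 1 px. Only the last 2 mm down and a settle remain.

>>> {"api": "play_rows", "payload": {
  "steps": [
    {"tx": 0,"ty": 0.04,"tz": 0.1,"yaw": 0},
    {"tx": 0,"ty": 0.04,"tz": 0.2,"yaw": 0},
    {"tx": 0,"ty": 0.04,"tz": 0.2,"yaw": 0},
    {"tx": 0,"ty": 0.04,"tz": 0.2,"yaw": 0},
    {"tx": 0,"ty": 0.04,"tz": 0.2,"yaw": 0},
    {"tx": 0,"ty": 0.04,"tz": 0.2,"yaw": 0},
    {"tx": 0,"ty": 0.04,"tz": 0.2,"yaw": 0},
    {"tx": 0,"ty": 0.04,"tz": 0.2,"yaw": 0}
  ]
}}

```text
t: 22.1
position: [489.4, -259.6, 112.6]
tcp_rot: [0.996, 0.09, 0.0, 0.0]
wrist_force: [-0.4, 0.5, -3.6]
width: 13.5
finger_force: 45.0
```

```bash
python3 -c "
from h import *
rel([])
print(ticket.hand_in())"
```

```text
now [ 489.4 -259.6  112.6] phi -1.39 q [-0.71  0.21  1.75 -0.    1.18  0.68] w 13.5 t 22.1 F [-0.4  0.5 -3.6]
the job is handed in; nothing more can be done
None
```

Job handed in at 22.1 s: the carrot end and cabbage stump are in the scrap bowl, and the arm is holding the lid level, lined up with the tub and about 15 mm above its rim; the hand-in gave no verdict.

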